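# Load a filter disc carrier into the drying cassette

### The arm

A 6-joint arm with a two-finger parallel gripper is mounted at the origin on a cart in front of the work surface, level with it; the furniture and walls round the work are solid. World frame = base frame: x ahead of the robot, y to its left, z up, the work surface at z = 0. Lengths are in m, angles in rad, forces in N, time in s.
With the tool pointing down it reaches from about 0.35 to 0.85 m from the base axis. Payload 8.1 kg.
Tool frame: the origin (TCP) lies on the centre line of the jaws, within the pads' length; the fingertips stand 22 mm ahead of it and the grasp point (between the pads) lies 3 mm ahead of it; z points along the fingers, y is the line along which they close (so a half turn about z gives the same grasp; the last joint's range is limited). The gripper opens to 93 mm and grips with 3 to 60 N. Pads are 15 mm wide; open, the fingers measure 128 mm over their backs; the gripper's body (75 mm by 188 mm) begins 65 mm behind the grasp point.
Start: joints at [-1.296, 0.13, 1.488, -0, 1.523, -0.085], TCP at [0.211, -0.562, 0.241] pointing down, gripper open.
Joint ranges: [-2.96, 2.96], [-0.89, 2.26], [0.02, 2.5], [-1.34, 4.48], [0, 2.73], [-2.66, 2.66]. Speed limits (rad/s): [2.39, 2.39, 2.79, 3.14, 3.14, 3.14].

### API

Orientations are given as a rotation vector (axis times angle).
In Python, from plant import robot, ticket, read_camera gives the robot as it stands (robot), with the cameras as plain functions and the job (ticket).
- The arm moves only by the tool run_rows, called after ">>>" by a JSON object that holds its "api" and its "payload". Schema: {"type":"object","properties":{"moves":{"type":"array","items":{"type":"object","properties":{"jaw":{"type":"number"},"dx":{"type":"number"},"dy":{"type":"number"},"dz":{"type":"number"},"twist":{"type":"number"}},"additionalProperties":false,"required":["jaw"]},"minItems":1,"maxItems":20},"grip_force":{"type":"number"},"only":{"type":"string"},"quiet":{"type":"boolean"},"lines":{"type":"string"}},"required":["moves"],"additionalProperties":false}. moves is a list of rows, 1 to 20 of them, each an object with the fields jaw (the finger opening in m), dx, dy, dz (the shift in m), twist (a turn about the tool's z in rad); a field left out counts as zero (the opening has to be given); each row shifts and turns the commanded pose from where the row before left it, along the tool's axes as they then stand; what a row does not reach is not made up. A row lasts 1/10 s, in which the tool goes at most 0.05 m and 0.15 rad, less where a joint would pass 70% of its speed; a pose out of reach is approached as far as the arm can. The fingers move at their own pace and stop on an object; grip_force is the grip in N (left out, the last holds). Time passes only in rows, so rows that do not move let the fingers close. The tool returns the time, the measured TCP pose, the force, the opening and the grip force at its end. only (a regular expression) keeps the lines of the reply that match it, lines (a string "A,B") keeps lines A to B, and quiet returns only ok. Input that does not fit is refused with a message, and nothing moves.
- robot.read_state(): the state, without advancing time (a new reading comes with each control period).
- read_camera(name): name is "side" or "top" or "wrist"; returns a dict with "image" (400x640x3 uint8, red, green, blue), "fx", "fy", "cx", "cy" (pixels), "R" (3x3) and "t" (3): a world point X has camera coordinates R X + t. Camera axes: x right, y down, z forward; pixel columns grow to the right and rows downward; lengths in m; the calibration is good to about 2 mm. A picture is of the moment at which its call begins. There is no depth.
- ticket.close_job(): hands the job in; it is judged then, once.
The state is a dict: "t": time; "q": joint angles; "dq": joint speeds; "joint_torque": joint torques, N m; "tool_pos": TCP position; "orientation": TCP orientation; "force": force on the tool from outside, world axes, zero at the start; "wrist_torque": the same for the moment, N m; "opening": finger opening in m; "gripper_force": force on a finger pad.
Only numpy, scipy, OpenCV 4.12 (cv2) and the standard library are available. Lean on these libraries where they do the work, as an engineer would, in place of code of your own. Each camera call takes 0.05 s, during which the arm holds its last target. There are 200 camera calls.

### The job

Lift the filter disc carrier out of the steel rinse tray by the block handle on its middle, lay it flat on the bench and let go. Then take it by the pull bar at the end of its arm and slide it fully home into the middle slot of the drying cassette, the free slot next above the carrier that is already loaded, with the pull bar straight out at the front. Keep the carrier level all the way and leave the other things on the bench where they are.

Things in the scene. Friction and masses are not known exactly. Their poses are not given: they have to be found in the camera images.
- carrier: Loose filter disc carrier, 0.15 kg: steel disc 120 mm across, 6 mm thick, white filter face on top; a 22 mm wide, 6 mm thick arm leads to an upright pull bar. Origin: centre of the disc's underside; z up, +x to the nose (enters the slot first), -x to arm and bar; 195 mm from bar to nose. Centre of mass about 11 mm from the origin towards the bar.
- knob (a point): Centre of the grey block handle on the disc's middle, 24 mm above the disc's underside. The block is 36 mm long in x, 14 mm wide in y, and stands from 6 to 34 mm above the underside: pinch it across y. Axes as carrier.
- pull_bar (a point): Middle of the carrier's grey pull bar, 130 mm from the disc's centre in -x, 23 mm above the underside. The bar is 10 mm thick in x, 80 mm long in y, from 0 to 34 mm above the underside: pinch it across x. In the tray the wall about 10 mm behind it leaves no room for a finger. Axes as carrier.
- rinse_tray: Open steel rinse tray, fixed to the bench, 227 mm (x) by 165 mm (y), 50 mm high, walls and floor 6 mm thick; origin at the centre of its underside, z up, x along its long side. The carrier in it has nearly the tray's yaw, its pull bar at the tray's -x end, its disc at the +x end.
- stand: Drying cassette's grey foot plate, fixed to the bench, 150 (x) by 206 (y) by 12 mm, with two upright guide rods 87 mm to either side, 260 mm high. Origin under slot_mid at bench height; +x the direction of loading. On the rods hangs the cassette (142 mm wide, 164 mm high, open to -x) at a height that differs from start to start by up to 50 mm, then stays put.
- slot_mid (a point): Where the origin of a carrier lies when fully home in the middle slot: resting on the grooves, nose against the back plate (60 mm beyond in +x). Slot: two grooves 12 mm high, this point at their lower faces, with 5 mm play each side of the disc; rounded lead-in from 62 mm to 45 mm in front (-x). Axes: +x direction of loading, z up. Cassette's top 91 mm higher.
- slot_low (a point): Same point of the lowest slot, 45 mm below slot_mid. A carrier of the same kind is already in it, locked in place; its pull bar sticks out at the front, 130 mm from this point, its top 34 mm above this point. Axes as slot_mid.
- slot_top (a point): Same point of the top slot, 45 mm above slot_mid; this slot is empty and stays empty. Axes as slot_mid.
- dish: Round petri dish, about 90 mm across, 16 mm high; bystander. Origin at the centre of its underside.
- timer: Small white timer, 68 x 62 x 18 mm; bystander. Origin at the centre of its underside.
- tape: Roll of tape lying flat, 85 mm across, 19 mm high; bystander. Origin at the centre of its underside.
- dropper: Small dropper bottle, 26 mm across, 83 mm tall, standing; bystander. Origin at the centre of its underside.

How it is judged:
By the outcome, as a careful person would: the job done as asked, in the order asked, and still so for the second after the job is handed in, with the robot touching nothing.
It also fails if it takes over 62 s, if anything falls off the work surface, if the arm or the gripper's body presses on something with over 40 N, if the wrist force passes 120 N, or if a joint passes its speed limit or range.

## Working session

There is one attempt and no reset: what is moved stays moved. The work goes in short steps, Python scripts to look and compute and a tool call to move; the robot and the scene stay as the last step left them, time stands still between calls to the robot, and variables do not carry over. Pictures are saved under pics/ and viewed, at most 10 in all, crops included, and the job is handed in when it is done.

```bash
ls; mkdir -p pics; cat > h.py <<'E'
import numpy as np, cv2, pickle
from plant import robot, ticket, read_camera
def snap(n,f):
    c=read_camera(n); cv2.imwrite(f'pics/{f}.png',c['image'][:,:,::-1]); pickle.dump(c,open(f'pics/{f}.pkl','wb')); return c
def ld(f): return pickle.load(open(f'pics/{f}.pkl','rb'))
def ray(c,uv):
    R=np.array(c['R']);t=np.array(c['t']); o=-R.T@t
    d=R.T@np.array([(uv[0]-c['cx'])/c['fx'],(uv[1]-c['cy'])/c['fy'],1]); return o,d/np.linalg.norm(d)
def onz(c,uv,z):
    o,d=ray(c,uv); return o+d*(z-o[2])/d[2]
def tri(*obs):
    A=np.zeros((3,3));b=np.zeros(3)
    for c,uv in obs:
        o,d=ray(c,uv);P=np.eye(3)-np.outer(d,d);A+=P;b+=P@o
    X=np.linalg.solve(A,b); return X,[np.round(proj(c,X)-np.array(uv),1) for c,uv in obs]
def proj(c,X):
    p=np.array(c['R'])@np.array(X)+np.array(c['t']); return np.array([c['fx']*p[0]/p[2]+c['cx'],c['fy']*p[1]/p[2]+c['cy']])
E
python3 - <<'E'
from h import *
for n in ['side','top','wrist']:
    c=snap(n,n+'0'); print(n,c['fx'],-np.array(c['R']).T@c['t'],np.round(c['R'],2).tolist())
a=[cv2.imread(f'pics/{n}0.png') for n in ['side','top','wrist']]
print(robot.read_state())
E
```

```text
pics
plant.py
side 405.8151915245099 [ 0.37422331 -1.04889003  1.15212521] [[0.99, -0.15, 0.0], [-0.1, -0.68, -0.73], [0.11, 0.72, -0.68]]
top 447.92881298759517 [0.20460331 0.09334728 1.66861501] [[0.02, -1.0, 0.0], [-0.98, -0.02, -0.21], [0.21, 0.0, -0.98]]
wrist 325.24652475413484 [ 0.27858339 -0.53705909  0.38262456] [[0.35, -0.94, -0.0], [-0.9, -0.34, 0.26], [-0.24, -0.09, -0.97]]
{'t': 0.15, 'q': array([-1.29644628e+00,  1.30963944e-01,  1.48903729e+00,  9.72875806e-06,
        1.52297768e+00, -8.54196135e-02]), 'dq': array([ 0.0018794 , -0.00093787, -0.00356927,  0.00098128, -0.00065555,
        0.00075952]), 'joint_torque': array([ 1.41218752e-03, -5.60476613e+01, -4.92334414e+01,  7.68725784e-02,
        3.04881250e-02, -8.18850822e-05]), 'tool_pos': array([ 0.21113921, -0.56119409,  0.23983809]), 'orientation': array([-3.08954229e+00, -5.61834205e-01,  1.90116052e-04]), 'force': array([ 0.52166904, -1.1698107 ,  0.4776783 ]), 'wrist_torque': array([-0.03723651,  0.03389303,  0.0622524 ]), 'gripper_force': 0.0, 'opening': 0.09339661256154806}
```

View pics/side0.png

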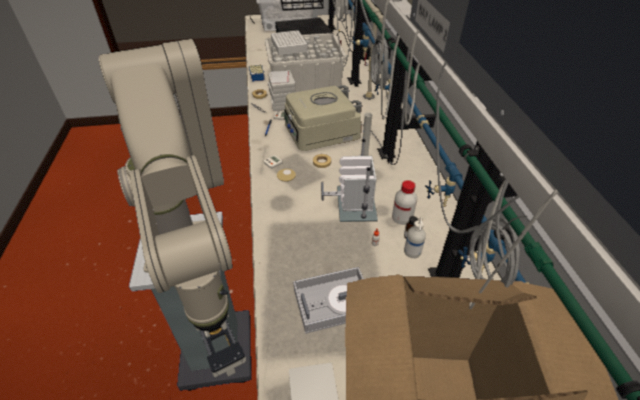

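View pics/top0.png

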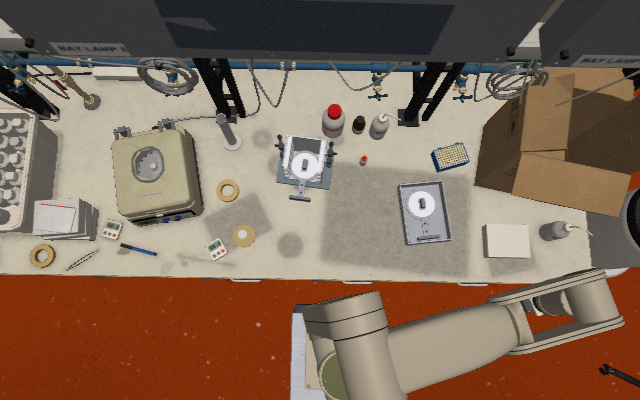

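The top view shows the tray around (425,212), its knob at about (422,203) and its pull bar at (430,239), with the cassette around (303,160). In the side view the tray is at (330,298), with the disc partly behind the box, and the cassette is at (358,190).

```bash
python3 - <<'E'
from h import *
def crop(f,x,y,w,h,s):
    im=cv2.resize(cv2.imread(f'pics/{f}.png')[y:y+h,x:x+w],None,fx=s,fy=s,interpolation=cv2.INTER_CUBIC)
    for i in range(0,w,10): cv2.line(im,(i*s,0),(i*s,6),(0,0,255),1); cv2.putText(im,str(x+i),(i*s,16),0,.33,(0,0,255)) 
    for j in range(0,h,10): cv2.line(im,(0,j*s),(6,j*s),(0,0,255),1); cv2.putText(im,str(y+j),(8,j*s+4),0,.33,(0,0,255))
    return im
cv2.imwrite('pics/c1.png',np.hstack([crop('top0',390,174,65,75,6),crop('side0',288,260,65,75,6)]))
cv2.imwrite('pics/c2.png',np.hstack([crop('top0',270,128,72,78,5),crop('side0',314,148,72,78,5)]))
cv2.imwrite('pics/c2.png',np.hstack([crop('top0',270,130,72,75,5),crop('side0',314,148,72,75,5)]))
E
```

```text
(no output)
```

View pics/c1.png

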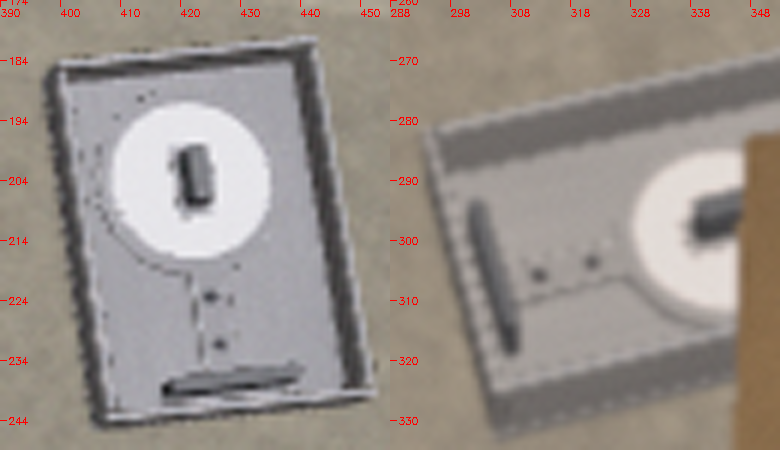

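View pics/c2.png

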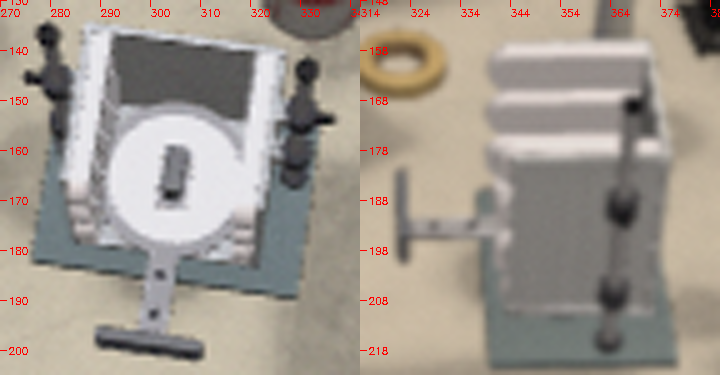

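Crop 1, top view: the tray rim corners are at (398.7,185), (442,180.7), (452.3,239.5) and (406.3,244.7). The pull bar top runs from (417.5,237.5) to (440,235.5), and the knob top is at (423.3,203). In the side view the bar runs from (302.7,293.8) to (308.3,318.3).
Crop 2: the loaded carrier's bar runs from (289.4,196) to (310.6,199) in the top view, and from (322.4,182) to (322.8,200.4) in the side view.

```bash
python3 - <<'E'
from h import *
np.set_printoptions(precision=4,suppress=True)
T=ld('top0');S=ld('side0')
print('tray rim', [onz(T,p,.05)[:2] for p in [(398.7,185),(442,180.7),(452.3,239.5),(406.3,244.7)]])
print('bar ends', tri((T,(417.5,237.5)),(S,(302.7,293.8))),tri((T,(440,235.5)),(S,(308.3,318.3))))
print('knob z.04',onz(T,(423.3,203.3),.04), 'bar', onz(T,(428.7,236.7),.04))
print('low bar', tri((T,(289.4,196)),(S,(322.4,182.5))),tri((T,(310.6,199)),(S,(322.8,200.4))))
print('low disc rel', [onz(T,(303,166.5),z) for z in(.03,.06,.1)])
E
```

```text
tray rim [array([ 0.6188, -0.2288]), array([ 0.6384, -0.3909]), array([ 0.4183, -0.419 ]), array([ 0.3963, -0.2514])]
bar ends (array([ 0.427 , -0.2978,  0.0287]), [array([-0. , -0.2]), array([-0.2,  0.1])]) (array([ 0.4357, -0.3834,  0.0208]), [array([0. , 0.1]), array([ 0.2, -0. ])])
knob z.04 [ 0.553  -0.3207  0.04  ] bar [ 0.4284 -0.3363  0.04  ]
low bar (array([0.563 , 0.1754, 0.0836]), [array([-0. , -0.3]), array([-0.3,  0.1])]) (array([0.5558, 0.0983, 0.0586]), [array([0. , 0.5]), array([ 0.4, -0.1])])
low disc rel [array([0.6897, 0.1297, 0.03  ]), array([0.6809, 0.129 , 0.06  ]), array([0.669 , 0.1281, 0.1   ])]
```

>>> {"api": "run_rows", "payload": {"moves": [{"jaw":0.093, "dx":0.035, "dy":-0.0126}, {"jaw":0.093, "dx":0.035, "dy":-0.0126}, {"jaw":0.093, "dx":0.035, "dy":-0.0126}, {"jaw":0.093, "dx":0.035, "dy":-0.0126}, {"jaw":0.093, "dx":0.035, "dy":-0.0126}, {"jaw":0.093, "dx":0.035, "dy":-0.0126}, {"jaw":0.093, "dx":0.035, "dy":-0.0126}, {"jaw":0.093, "dx":0.035, "dy":-0.0126}, {"jaw":0.093, "dx":0.035, "dy":-0.0126}, {"jaw":0.093, "dx":0.035, "dy":-0.0126}, {"jaw":0.093, "twist":0.122}, {"jaw":0.093, "twist":0.122}, {"jaw":0.093}, {"jaw":0.093}]}}

```text
t: 1.55
tool_pos: [0.4943, -0.3204, 0.2403]
orientation: [-3.136, -0.187, 0.001]
force: [-0.0, -0.7, 0.2]
opening: 0.0931
gripper_force: 0.0
```

```bash
python3 - <<'E'
from h import *
c=snap('wrist','w1')
s=robot.read_state();print(s['tool_pos'],s['orientation'],s['t'])
print(proj(c,[.553,-.3207,.04]),proj(c,[.428,-.336,.04]))
cv2.imwrite('pics/w1b.png',cv2.resize(cv2.imread('pics/w1.png'),(800,500)))
E
```

```text
[ 0.49429007 -0.32050497  0.24043094] [-3.13577266e+00 -1.86515304e-01  4.15730183e-04] 1.6
[326.13531489 124.20001172] [325.90600375 238.28816841]
```

View pics/w1b.png

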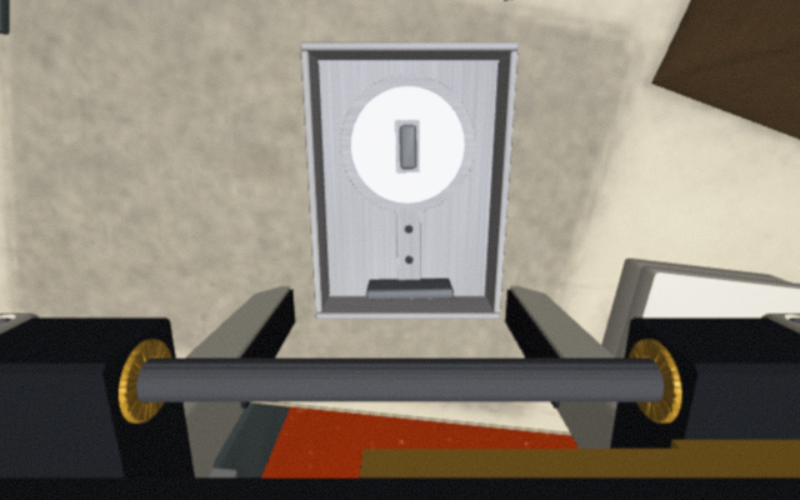

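The wrist view, in original pixels, has the knob top at (326.4,117.5), the bar top at (328,234.4) and the bar top's ends at (295,234) and (362,234). The white face is centred at (326,116).

```bash
python3 - <<'E'
from h import *
np.set_printoptions(precision=4,suppress=True)
T=ld('top0');S=ld('side0');W=ld('w1')
k=tri((T,(423.3,203.3)),(W,(326.4,117.5)));b=tri((T,(428.7,236.7)),(W,(328,234.4)))
print(k,b)
print('W at .04',onz(W,(326.4,117.5),.04),onz(W,(328,234.4),.04), onz(W,(326,116),.012))
for p in [(242,36),(413,36),(399,253),(256,253)]: print(onz(W,p,.05))
E
```

```text
(array([ 0.5576, -0.3223,  0.0267]), [array([-0.5, -0.5]), array([1.5, 2. ])]) (array([ 0.4296, -0.3385,  0.0314]), [array([-0., -0.]), array([0.1, 0. ])])
W at .04 [ 0.5597 -0.3201  0.04  ] [ 0.4329 -0.3378  0.04  ] [ 0.5607 -0.3201  0.012 ]
[ 0.6241 -0.2322  0.05  ]
[ 0.6431 -0.3913  0.05  ]
[ 0.4243 -0.4181  0.05  ]
[ 0.4054 -0.2604  0.05  ]
```

>>> {"api": "run_rows", "payload": {"moves": [{"jaw":0.06, "dx":0.032, "dy":0.0035, "dz":0.02, "twist":-0.01}, {"jaw":0.06, "dx":0.031, "dy":0.0035, "dz":0.03}, {"jaw":0.06, "dz":0.03}, {"jaw":0.06, "dz":0.02}, {"jaw":0.06}, {"jaw":0.06}]}}

```text
t: 2.2
tool_pos: [0.5575, -0.32, 0.1408]
orientation: [-3.135, -0.199, 0.001]
force: [-0.0, 0.4, 0.1]
opening: 0.0604
gripper_force: 0.0
```

```bash
python3 - <<'E'
from h import *
c=snap('wrist','w2')
s=robot.read_state();print(s['tool_pos'],s['orientation'],s['t'])
print(proj(c,[.558,-.3207,.04]),proj(c,[.43,-.336,.04]))
cv2.imwrite('pics/w2b.png',cv2.resize(cv2.imread('pics/w2.png'),(800,500)))
E
```

```text
[ 0.55826788 -0.32046069  0.14220662] [3.13420975e+00 1.98211828e-01 2.19303668e-03] 2.25
[319.760013  205.2900695] [318.70790187 345.48811883]
```

View pics/w2b.png

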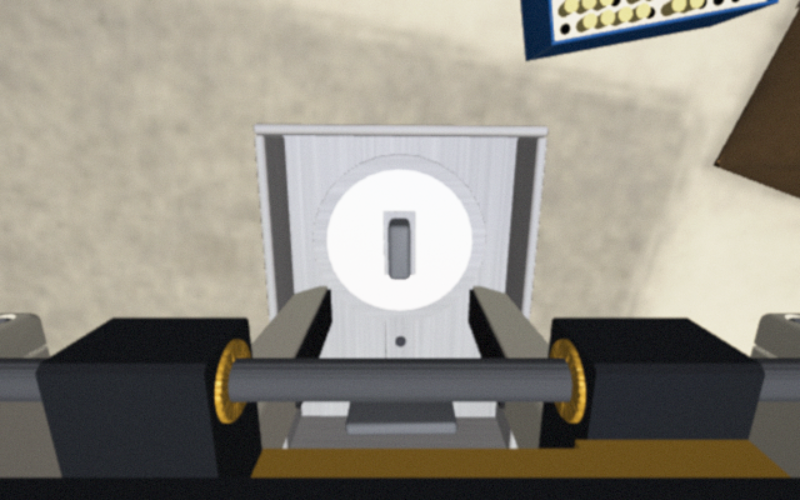

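The knob's top face in this view is about (388–411, 226–278), so its centre is at original pixel (320,201.6). The bar's top is at (321,341).

```bash
python3 - <<'E'
from h import *
np.set_printoptions(precision=4,suppress=True)
T=ld('top0');W=ld('w1');V=ld('w2')
print(tri((W,(326.4,117.5)),(V,(320,201.6))),tri((W,(328,234.8)),(V,(321,341.5))))
print(tri((T,(423.3,203.3)),(W,(326.4,117.5)),(V,(320,201.6))))
print(onz(V,(320,201.6),.04),onz(V,(321,341.5),.04))
# tray rim far corners
print(onz(V,(205.5,101.5),.05),onz(V,(437,102),.05), tri((W,(242,36)),(V,(205.5,101.5))),tri((W,(413,36)),(V,(437,102))))
E
```

```text
(array([ 0.5596, -0.3205,  0.0351]), [array([0.2, 0. ]), array([-0.3, -0. ])]) (array([ 0.4306, -0.3381,  0.0354]), [array([-0.1, -0. ]), array([0.1, 0. ])])
(array([ 0.5575, -0.3217,  0.0278]), [array([-0.6, -0.5]), array([1., 2.]), array([0.9, 0.2])])
[ 0.561  -0.3205  0.04  ] [ 0.4344 -0.3375  0.04  ]
[ 0.625  -0.2327  0.05  ] [ 0.6448 -0.3912  0.05  ] (array([ 0.6249, -0.2311,  0.0453]), [array([0., 0.]), array([-0.1, -0. ])]) (array([ 0.6451, -0.3934,  0.0426]), [array([ 0.4, -0.2]), array([-0.6,  0.2])])
```

>>> {"api": "run_rows", "payload": {"moves": [{"jaw":0.05, "dx":0.002, "dz":0.035}, {"jaw":0.05, "dz":0.035}, {"jaw":0.05, "dz":0.02}, {"jaw":0.05, "dz":0.011}, {"jaw":0.05}, {"jaw":0.01}, {"jaw":0.01}, {"jaw":0.01}, {"jaw":0.01}, {"jaw":0.01}], "grip_force": 45}}

```text
t: 3.25
tool_pos: [0.5601, -0.3196, 0.0402]
orientation: [3.135, 0.197, 0.001]
force: [1.4, 2.4, 1.4]
opening: 0.0147
gripper_force: 0.9
```

>>> {"api": "run_rows", "payload": {"moves": [{"jaw":0.01, "dz":-0.003}, {"jaw":0.01, "dz":-0.007}, {"jaw":0.01, "dz":-0.02}, {"jaw":0.01, "dz":-0.03}, {"jaw":0.01, "dz":-0.03}, {"jaw":0.01, "dz":-0.03}, {"jaw":0.01}, {"jaw":0.01}]}}

```text
t: 4.05
tool_pos: [0.5603, -0.3199, 0.1606]
orientation: [3.134, 0.197, 0.003]
force: [-1.0, -0.8, -2.4]
opening: 0.0137
gripper_force: 45.0
```

>>> {"api": "run_rows", "payload": {"moves": [{"jaw":0.01, "dx":0.001, "dy":-0.022}, {"jaw":0.01, "dx":0.001, "dy":-0.022}, {"jaw":0.01, "dx":0.001, "dy":-0.022}, {"jaw":0.01, "dx":0.001, "dy":-0.022}, {"jaw":0.01, "dx":0.001, "dy":-0.022}, {"jaw":0.01, "dx":0.001, "dy":-0.022}, {"jaw":0.01, "dx":0.001, "dy":-0.022}, {"jaw":0.01, "dx":0.001, "dy":-0.022}, {"jaw":0.01, "dy":-0.022}, {"jaw":0.01, "dy":-0.022}, {"jaw":0.01, "twist":0.072}, {"jaw":0.01, "twist":0.072}, {"jaw":0.01, "twist":0.072}, {"jaw":0.01}, {"jaw":0.01}, {"jaw":0.01}]}}

```text
t: 5.65
tool_pos: [0.5397, -0.1002, 0.1588]
orientation: [-3.138, 0.139, 0.002]
force: [-0.0, 0.3, -1.6]
opening: 0.0137
gripper_force: 45.0
```

```bash
python3 - <<'E'
from h import *
np.set_printoptions(precision=4,suppress=True)
T=ld('top0')
for n,p in dict(dropper=(364,160),dish=(290,244),fp1=(276.5,182.5),fp2=(329.5,189.5),fp3=(333,148),tape=(243,236)).items(): print(n,onz(T,p,.012))
c=snap('wrist','w3'); t=snap('top','t3')
im=cv2.resize(t['image'][120:240,250:410,::-1],None,fx=5,fy=5,interpolation=cv2.INTER_CUBIC)
cv2.imwrite('pics/t3b.png',im)
cv2.imwrite('pics/w3b.png',cv2.resize(c['image'][:,:,::-1],(800,500)))
E
```

```text
dropper [ 0.7255 -0.1047  0.012 ]
dish [0.3956 0.1717 0.012 ]
fp1 [0.6297 0.2297 0.012 ]
fp2 [0.606  0.0273 0.012 ]
fp3 [0.7719 0.0153 0.012 ]
tape [0.4222 0.3473 0.012 ]
```

View pics/w3b.png

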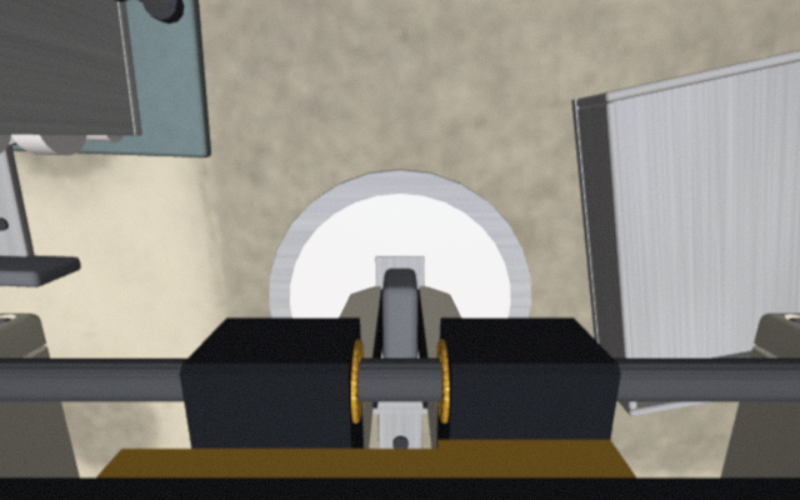

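The disc hangs level over free bench. The foot plate corner is at crop (210,156) and the tray is well to the right. Laying it down now.

>>> {"api": "run_rows", "payload": {"moves": [{"jaw":0.01, "dz":0.03}, {"jaw":0.01, "dz":0.035}, {"jaw":0.01, "dz":0.03}, {"jaw":0.01, "dz":0.02}, {"jaw":0.01, "dz":0.007}, {"jaw":0.01, "dz":0.0015}, {"jaw":0.01, "dz":0.001}, {"jaw":0.01}, {"jaw":0.01}]}}

```text
t: 6.65
tool_pos: [0.5412, -0.1005, 0.0365]
orientation: [3.138, -0.141, 0.004]
force: [0.3, 0.6, -2.0]
opening: 0.0136
gripper_force: 45.0
```

>>> {"api": "run_rows", "payload": {"moves": [{"jaw":0.03}, {"jaw":0.03}, {"jaw":0.03}, {"jaw":0.05}, {"jaw":0.05, "dz":-0.01}, {"jaw":0.05, "dz":-0.03}, {"jaw":0.05, "dz":-0.05}, {"jaw":0.05, "dz":-0.05}, {"jaw":0.05, "dz":-0.05}, {"jaw":0.05, "dz":-0.05}, {"jaw":0.05}, {"jaw":0.05}]}}

```text
t: 7.85
tool_pos: [0.5411, -0.1005, 0.2778]
orientation: [3.137, -0.142, 0.007]
force: [-0.6, 0.0, -0.1]
opening: 0.0498
gripper_force: 0.0
```

```bash
python3 - <<'E'
from h import *
c=snap('wrist','w4')
cv2.imwrite('pics/w4b.png',cv2.resize(c['image'][:,:,::-1],(800,500)))
E
```

```text
(no output)
```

View pics/w4b.png

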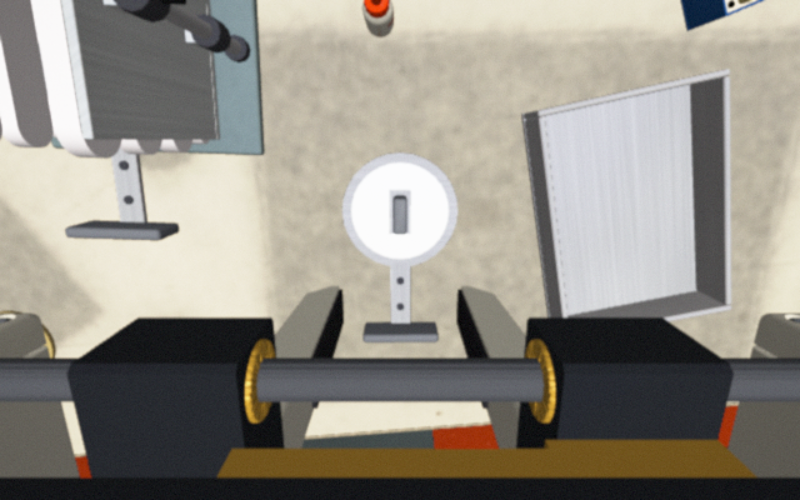

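The carrier lies flat with its bar top at crop (401,336). The loaded carrier's bar is at about (122,233). Next, a look at the cassette from in front.

>>> {"api": "run_rows", "payload": {"moves": [{"jaw":0.05, "dx":-0.011, "dy":-0.022, "dz":-0.003}, {"jaw":0.05, "dx":-0.011, "dy":-0.022, "dz":-0.003}, {"jaw":0.05, "dx":-0.011, "dy":-0.022, "dz":-0.003}, {"jaw":0.05, "dx":-0.011, "dy":-0.022, "dz":-0.003}, {"jaw":0.05, "dx":-0.011, "dy":-0.022, "dz":-0.003}, {"jaw":0.05, "dx":-0.011, "dy":-0.022, "dz":-0.003}, {"jaw":0.05, "dx":-0.011, "dy":-0.022, "dz":-0.003}, {"jaw":0.05, "dx":-0.011, "dy":-0.022, "dz":-0.003}, {"jaw":0.05, "dx":-0.011, "dy":-0.022, "dz":-0.003}, {"jaw":0.05, "dx":-0.011, "dy":-0.022, "dz":-0.003}, {"jaw":0.05}, {"jaw":0.05}, {"jaw":0.05}]}}

```text
t: 9.2
tool_pos: [0.4502, 0.1281, 0.3038]
orientation: [3.138, -0.142, -0.003]
force: [-0.1, 0.3, 0.4]
opening: 0.0499
gripper_force: 0.0
```

```bash
python3 - <<'E'
from h import *
c=snap('wrist','w5'); a=ld('w4')
A=cv2.resize(a['image'][:200,:215,::-1],None,fx=2.4,fy=2.4,interpolation=cv2.INTER_CUBIC)
B=c['image'][:,160:480,::-1]
im=cv2.resize(c['image'][0:250,130:450,::-1],None,fx=2.4,fy=2.4,interpolation=cv2.INTER_CUBIC)
s=2.4
for i in range(0,320,20): cv2.putText(im,str(130+i),(int(i*s),10),0,.3,(0,0,255)); cv2.line(im,(int(i*s),12),(int(i*s),16),(0,0,255),1)
for j in range(0,250,20): cv2.putText(im,str(j),(0,int(j*s)+3),0,.3,(0,0,255))
cv2.imwrite('pics/w5b.png',im)
E
```

```text
(no output)
```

View pics/w5b.png

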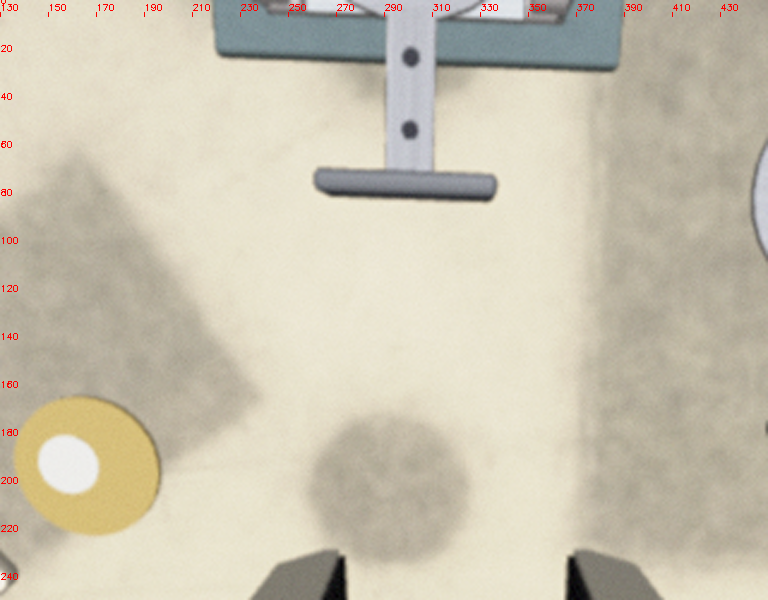

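In the w5 picture (original pixels) the low bar's top centre is at (298.8,75.6), with ends at (261,72.5) and (336.5,77.5). The foot plate's front corners are at (220.4,21.7) and (387,26.7).

```bash
python3 - <<'E'
from h import *
np.set_printoptions(precision=4,suppress=True)
T=ld('top0');W=ld('w4');V=ld('w5');S=ld('side0')
print('lowbar WV',tri((W,(97.6,188)),(V,(298.8,75.6))),'TV',tri((T,(299.8,197.6)),(V,(298.8,75.6))),'all',tri((T,(299.8,197.6)),(W,(97.6,188)),(V,(298.8,75.6))))
print('side',tri((S,(322.6,191.5)),(V,(298.8,75.6))))
l,r=onz(V,(220.4,21.7),.012),onz(V,(387,26.7),.012); d=l-r;print('fp V',l,r,'yaw',np.arctan2(-d[0],d[1]),np.linalg.norm(d))
print('fp right W4 ',onz(W,(262/1.25,154/1.25),.012),'tri',tri((W,(209.6,122.5)),(V,(387,26.7))))
for z in(.07,.08,.09,.1):
  l,r=onz(V,(261,72.5),z),onz(V,(336.5,77.5),z); d=l-r;print(z,(l+r)/2,'len',np.linalg.norm(d),'yaw',np.arctan2(-d[0],d[1]))
print('carrier bar W4', onz(W,(320.8,268.8),.034), onz(W,(320,171),.034))
E
```

```text
lowbar WV (array([0.5571, 0.1389, 0.0794]), [array([-1.4, -1.8]), array([1., 2.])]) TV (array([0.56  , 0.1391, 0.0688]), [array([-0.3, -0.1]), array([1.1, 0.1])]) all (array([0.5571, 0.1382, 0.0804]), [array([-0.2,  0. ]), array([-1.4, -1.7]), array([1.6, 1.8])])
side (array([0.5601, 0.1404, 0.0669]), [array([ 0.1, -0. ]), array([0. , 0.3])])
fp V [0.6356 0.231  0.012 ] [0.6118 0.0306 0.012 ] yaw -0.1182039400117279 0.201787855605287
fp right W4  [0.6113 0.0281 0.012 ] tri (array([0.6124, 0.0296, 0.0075]), [array([-0.1, -0.2]), array([0.1, 0.3])])
0.07 [0.5607 0.1401 0.07  ] len 0.08232292237308114 yaw -0.15333516141901649
0.08 [0.5597 0.1396 0.08  ] len 0.08013697815054462 yaw -0.15333516141901612
0.09 [0.5587 0.1391 0.09  ] len 0.07795103392800813 yaw -0.15333516141901712
0.1 [0.5577 0.1386 0.1   ] len 0.07576508970547156 yaw -0.15333516141901687
carrier bar W4 [ 0.415  -0.0911  0.034 ] [ 0.5438 -0.1018  0.034 ]
```

>>> {"api": "run_rows", "payload": {"moves": [{"jaw":0.05, "dx":0.009, "dy":-0.0095, "dz":0.035, "twist":0.03}, {"jaw":0.05, "dx":0.009, "dy":-0.0095, "dz":0.035}, {"jaw":0.05, "dz":0.03}, {"jaw":0.05}, {"jaw":0.05}]}}

```text
t: 9.75
tool_pos: [0.4701, 0.145, 0.2051]
orientation: [3.135, -0.19, -0.003]
force: [0.5, 0.9, 0.4]
opening: 0.05
gripper_force: 0.0
```

```bash
cat > seg.py <<'E'
from h import *
def bar(c,zoom=0):
    im=cv2.cvtColor(c['image'],cv2.COLOR_RGB2GRAY); im[235:]=255
    m=(im<150).astype(np.uint8); n,l,st,ce=cv2.connectedComponentsWithStats(m)
    for i in range(1,n):
        if st[i,4]>400: print('comp',st[i],ce[i].round(1))
    return im
E
python3 - <<'E'
from seg import *
c=snap('wrist','w6');bar(c);print(robot.read_state()['tool_pos'],[proj(c,[.56,.14,z]).round(0) for z in (.075,.085)])
E
```

```text
comp [ 204    0   95   24 2185] [252.   11.1]
comp [ 326    0   99   25 2322] [374.8  11.4]
comp [ 35  43  46  88 992] [66.7 88.6]
comp [  0  58  36  55 963] [12.1 84.2]
comp [ 548   59   37   42 1244] [566.1  79.6]
comp [ 261   82  104   15 1316] [310.3  89.5]
comp [ 499  141   95   79 1703] [543.7 204.7]
[0.47104893 0.1453207  0.20660815] [array([312.,  87.]), array([311.,  86.])]
```

>>> {"api": "run_rows", "payload": {"moves": [{"jaw":0.05, "dz":0.03}, {"jaw":0.05, "dz":0.035}, {"jaw":0.05, "dz":0.015}, {"jaw":0.05}, {"jaw":0.05}]}}

```text
t: 10.3
tool_pos: [0.4714, 0.1459, 0.1271]
orientation: [-3.135, 0.189, -0.003]
force: [0.1, 0.2, -0.2]
opening: 0.05
gripper_force: 0.0
```

```bash
python3 - <<'E'
from seg import *
c=snap('wrist','w7');bar(c);print(robot.read_state()['tool_pos'],robot.read_state()['orientation'],[proj(c,[.56,.14,z]).round(0) for z in (.075,.085)])
E
```

```text
comp [ 544    0   96  235 1859] [580.  158.6]
comp [618  48  22  52 908] [630.3  76.5]
comp [  0  57  14  72 712] [ 5.2 93.9]
comp [ 237   72  149   23 3108] [310.7  83.2]
[0.4718512  0.14598402 0.12755248] [-3.13508045  0.18883011 -0.00493758] [array([310.,  80.]), array([310.,  79.])]
```

```bash
python3 - <<'E'
from seg import *
from scipy.optimize import brentq
np.set_printoptions(precision=4,suppress=True)
P={}
for f,x0,x1,y0,y1 in [('w6',255,372,76,102),('w7',230,394,66,100)]:
    c=ld(f); im=cv2.cvtColor(c['image'],cv2.COLOR_RGB2GRAY).astype(float)
    prof=[]
    for side in (0,1):
        best=None
        for y in range(y0,y1):
            r=im[y]; xs=range(x0,x0+25) if side==0 else range(x1,x1-25,-1)
            bg=r[x0 if side==0 else x1]
            if bg<170: continue
            for x in xs:
                if r[x]<175:
                    s=1 if side==0 else -1
                    e=x-s*(175-r[x])/(r[x-s]-r[x]); prof.append((side,y,round(e,1)))
                    break
    L=[p for p in prof if p[0]==0];R=[p for p in prof if p[0]==1]
    print(f,[(p[1],p[2]) for p in L],[(p[1],p[2]) for p in R])
    print(im[y0-2:y1+4, int((x0+x1)/2)+33].astype(int))
E
```

```text
w6 [(82, np.float64(262.0)), (83, np.float64(260.8)), (84, np.float64(260.1)), (85, np.float64(259.9)), (86, np.float64(259.8)), (87, np.float64(259.8)), (88, np.float64(259.7)), (89, np.float64(259.8)), (90, np.float64(259.7)), (91, np.float64(259.8)), (92, np.float64(260.0)), (93, np.float64(260.5)), (94, np.float64(261.2)), (95, np.float64(263.6)), (96, np.float64(266.6))] [(82, np.float64(360.3)), (83, np.float64(362.6)), (84, np.float64(363.4)), (85, np.float64(363.9)), (86, np.float64(364.5)), (87, np.float64(364.5)), (88, np.float64(364.5)), (89, np.float64(364.4)), (90, np.float64(364.4)), (91, np.float64(364.2)), (92, np.float64(364.0)), (93, np.float64(363.7)), (94, np.float64(363.1)), (95, np.float64(361.5)), (96, np.float64(359.0))]
[225 225 226 226 225 225 226 199 149 128 139 151 155 151 149 139 141 129
 119 108  86  61  92 182 221 224 225 223 223 223 226 223]
w7 [(72, np.float64(240.7)), (73, np.float64(238.3)), (74, np.float64(237.2)), (75, np.float64(236.5)), (76, np.float64(236.3)), (77, np.float64(236.0)), (78, np.float64(235.8)), (79, np.float64(235.7)), (80, np.fl
[... 379 characters left out ...]
64(382.1)), (74, np.float64(383.7)), (75, np.float64(384.4)), (76, np.float64(385.0)), (77, np.float64(385.5)), (78, np.float64(385.6)), (79, np.float64(385.7)), (80, np.float64(385.7)), (81, np.float64(385.7)), (82, np.float64(385.7)), (83, np.float64(385.7)), (84, np.float64(385.6)), (85, np.float64(385.6)), (86, np.float64(385.6)), (87, np.float64(385.4)), (88, np.float64(384.8)), (89, np.float64(384.4)), (90, np.float64(383.7)), (91, np.float64(382.1)), (92, np.float64(380.1)), (93, np.float64(376.9)), (94, np.float64(374.0))]
[223 225 223 221 223 224 222 217 169 129 115 131 141 149 151 147 145 143
 141 135 132 132 126 119 111  98  83  64  48  58 126 193 221 222 221 221
 223 221 221 220]
```

```bash
python3 - <<'E'
from seg import *
from scipy.optimize import brentq
np.set_printoptions(precision=4,suppress=True)
A=ld('w6');B=ld('w7')
pa=((259.8,88),(364.4,88)); pb=((235.8,80.5),(385.7,80.5))
for c,p in((A,pa),(B,pb)):
    f=lambda z:np.linalg.norm(onz(c,p[0],z)-onz(c,p[1],z))-.08
    z=brentq(f,.0,.15); l,r=onz(c,p[0],z),onz(c,p[1],z); d=l-r
    print(z,(l+r)/2,'yaw',np.arctan2(-d[0],d[1]), 'cam',(-np.array(c['R']).T@c['t']))
m=lambda p:(sum(q[0] for q in p)/2,p[0][1])
print(tri((A,pa[0]),(B,pb[0])),tri((A,pa[1]),(B,pb[1])))
l4=[ (W:=ld('w4')), (64/1.25,234/1.25)]
E
```

```text
0.08613261817871505 [0.5587 0.1395 0.0861] yaw -0.121656695393401 cam [0.5418 0.1357 0.3479]
0.08645932247626927 [0.5589 0.1395 0.0865] yaw -0.12096999106488432 cam [0.5426 0.1364 0.2701]
(array([0.5634, 0.1787, 0.0889]), [array([ 0. , -0.1]), array([-0. ,  0.2])]) (array([0.5539, 0.1001, 0.0881]), [array([-0.1, -0.2]), array([0.1, 0.3])])
```

>>> {"api": "run_rows", "payload": {"moves": [{"jaw":0.05, "dx":-0.0052, "dy":0.04, "dz":-0.01}, {"jaw":0.05, "dx":-0.0052, "dy":0.04, "dz":-0.01}, {"jaw":0.05, "dx":-0.0052, "dy":0.04, "dz":-0.01}, {"jaw":0.05, "dx":-0.0052, "dy":0.04}, {"jaw":0.05, "dx":-0.0052, "dy":0.04}, {"jaw":0.05, "dx":-0.0052, "dy":0.04}, {"jaw":0.05, "twist":-0.145}, {"jaw":0.05, "twist":-0.145}, {"jaw":0.05, "twist":-0.146}, {"jaw":0.05, "twist":-0.146}, {"jaw":0.05, "twist":-0.146}, {"jaw":0.05, "twist":-0.146}, {"jaw":0.05, "twist":-0.146}, {"jaw":0.05, "twist":-0.146}, {"jaw":0.05, "twist":-0.146}, {"jaw":0.05, "twist":-0.146}, {"jaw":0.05, "twist":-0.143}, {"jaw":0.05}, {"jaw":0.05}, {"jaw":0.05}]}}

```text
t: 12.35
tool_pos: [0.4111, -0.0889, 0.156]
orientation: [2.322, 2.114, 0.001]
force: [0.3, -0.0, 0.1]
opening: 0.05
gripper_force: 0.0
```

```bash
python3 - <<'E'
from seg import *
from scipy.spatial.transform import Rotation as Ro
c=snap('wrist','w8');s=robot.read_state();R=Ro.from_rotvec(s['orientation']).as_matrix();print(s['tool_pos'],s['q'].round(2));print(R.round(4))
print(proj(c,[.412,-.089,.034]))
E
```

```text
[ 0.41092534 -0.08888662  0.15573312] [-0.34 -0.32  2.07  0.    1.4  -0.24]
[[ 9.260e-02  9.957e-01  9.000e-04]
 [ 9.957e-01 -9.260e-02 -3.000e-04]
 [-2.000e-04  9.000e-04 -1.000e+00]]
[319.37314407 196.85654321]
```

>>> {"api": "run_rows", "payload": {"moves": [{"jaw":0.05, "dy":0.001, "dz":0.04}, {"jaw":0.05, "dz":0.04}, {"jaw":0.05, "dz":0.025}, {"jaw":0.05, "dz":0.0107}, {"jaw":0.05, "dz":0.005}, {"jaw":0.03}, {"jaw":0.005}, {"jaw":0.005}, {"jaw":0.005}, {"jaw":0.005}, {"jaw":0.005}], "grip_force": 58}}

```text
t: 13.5
tool_pos: [0.4118, -0.0889, 0.0348]
orientation: [2.319, 2.119, 0.0]
force: [-2.6, -0.3, 4.7]
opening: 0.0095
gripper_force: 58.0
```

>>> {"api": "run_rows", "payload": {"moves": [{"jaw":0.005, "dz":-0.005}, {"jaw":0.005, "dz":-0.02}, {"jaw":0.005, "dz":-0.035}, {"jaw":0.005, "dz":-0.035}, {"jaw":0.005, "dz":-0.035}, {"jaw":0.005}, {"jaw":0.005}]}}

```text
t: 14.2
tool_pos: [0.412, -0.089, 0.1651]
orientation: [2.318, 2.118, 0.001]
force: [-0.3, -0.6, -2.8]
opening: 0.0097
gripper_force: 58.0
```

>>> {"api": "run_rows", "payload": {"moves": [{"jaw":0.005, "dy":-0.012}, {"jaw":0.005, "dx":0.015, "dy":-0.0128}, {"jaw":0.005, "dx":0.035}, {"jaw":0.005, "dx":0.035}, {"jaw":0.005, "dx":0.035}, {"jaw":0.005, "dx":0.035}, {"jaw":0.005, "dx":0.035}, {"jaw":0.005, "dx":0.035}, {"jaw":0.005, "dx":0.02, "twist":0.028}, {"jaw":0.005, "dz":0.015}, {"jaw":0.005}, {"jaw":0.005}, {"jaw":0.005}]}}

```text
t: 15.5
tool_pos: [0.4087, 0.1569, 0.1491]
orientation: [-2.349, -2.085, 0.001]
force: [0.4, 0.1, -2.5]
opening: 0.0096
gripper_force: 58.0
```

```bash
python3 - <<'E'
from seg import *
from scipy.spatial.transform import Rotation as Ro
s=robot.read_state();R=Ro.from_rotvec(s['orientation']).as_matrix();print(s['tool_pos']);print(R.round(4), s['wrist_torque'],s['force'])
a=snap('side','s9');b=snap('top','t9');w=snap('wrist','w9')
def cr(c,x,y,w,h,s,sz):
    im=cv2.resize(c['image'][y:y+h,x:x+w,::-1],None,fx=s,fy=s,interpolation=cv2.INTER_CUBIC)
    for i in range(0,w,10): cv2.putText(im,str(x+i),(i*s,9),0,.3,(0,0,255))
    for j in range(0,h,10): cv2.putText(im,str(y+j),(0,j*s+4),0,.3,(0,0,255))
    return im
A=cr(a,280,148,80,60,5,0);B=cr(b,265,145,80,60,5,0)
C=cv2.resize(w['image'][:,:,::-1],(480,300)); C=np.pad(C,((0,0),(0,320),(0,0)))
cv2.imwrite('pics/x9.png',np.vstack([np.hstack([A,B]),C]))
E
```

```text
[0.40865044 0.15688045 0.1491444 ]
[[ 1.184e-01  9.930e-01 -9.000e-04]
 [ 9.930e-01 -1.184e-01 -3.000e-04]
 [-4.000e-04 -9.000e-04 -1.000e+00]] [-0.04643145  0.11385967  0.03803999] [ 0.41225658  0.14820706 -2.53082859]
```

View pics/x9.png

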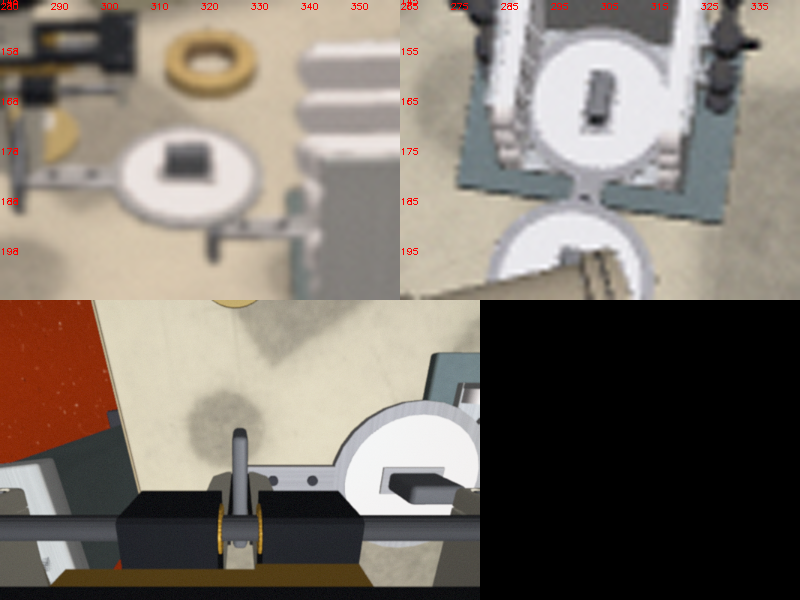

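The carrier is held level. The side view has its disc centred near (318,183.6) and the top view has its nose at about (299.6,186). I'll check both against the kinematic prediction.

```bash
python3 - <<'E'
from seg import *
np.set_printoptions(precision=1,suppress=True)
S=ld('side0');T=ld('top0')
o=np.array([.4087,.1569,.114]);ux=np.array([.993,-.1184,0]);uy=np.array([.1184,.993,0]);uz=np.array([0,0,1])
O=o+.13*ux
def E(c,z): 
    p=np.array([proj(c,O+.06*(np.cos(a)*ux+np.sin(a)*uy)+z*uz) for a in np.linspace(0,6.28,200)]); return p.min(0),p.max(0)
print('side top/under',E(S,.006),E(S,0),'top',E(T,.006))
print('nose top',proj(T,O+.06*ux+.006*uz))
# loaded disc in top cam: predicted from slot_low
L=np.array([.5588,.1395,.053])+.13*np.array([.9927,-.1207,0])
q=np.array([proj(T,L+.006*uz+.06*(np.cos(a)*ux+np.sin(a)*uy)) for a in np.linspace(0,6.28,200)]);print('loaded',q.min(0),q.max(0))
# side: low bar top mid; disc of low
print('lowbar side',proj(S,[.5634,.1787,.087]),proj(S,[.5539,.1001,.087]))
M=L+.045*uz
print('cassette top front edges (l=+-.071,s=-.062)',[proj(c,M-.062*ux+k*.071*uy+.091*uz) for c in(S,T) for k in(-1,1)])
E
```

```text
side top/under (array([301.6, 172. ]), array([332.4, 192.1])) (array([301.7, 173.1]), array([332.4, 193.2])) top (array([281.3, 184. ]), array([315.3, 217.2]))
nose top [300.7 184.2]
loaded [288.4 149.5] [320.5 180.3]
lowbar side [322.1 181.4] [322.7 194.7]
cassette top front edges (l=+-.071,s=-.062) [array([341.7, 179.6]), array([339.3, 156.1]), array([322. , 173.8]), array([280.9, 168.3])]
```

>>> {"api": "run_rows", "payload": {"moves": [{"jaw":0.005, "dz":0.0126}, {"jaw":0.005}, {"jaw":0.005, "dy":0.012}, {"jaw":0.005, "dy":0.012}, {"jaw":0.005, "dy":0.01}, {"jaw":0.005, "dy":0.01}, {"jaw":0.005, "dy":0.01}, {"jaw":0.005}, {"jaw":0.005}]}}

```text
t: 16.55
tool_pos: [0.4625, 0.1509, 0.1366]
orientation: [-2.349, -2.086, 0.001]
force: [-0.1, 0.7, -1.1]
opening: 0.0095
gripper_force: 58.0
```

>>> {"api": "run_rows", "payload": {"moves": [{"jaw":0.005, "dy":0.01}, {"jaw":0.005, "dy":0.01}, {"jaw":0.005, "dy":0.01}, {"jaw":0.005, "dy":0.01}, {"jaw":0.005, "dy":0.01}, {"jaw":0.005}, {"jaw":0.005}]}}

```text
t: 17.25
tool_pos: [0.5123, 0.145, 0.1366]
orientation: [-2.349, -2.086, 0.001]
force: [-0.6, -0.3, -1.2]
opening: 0.0095
gripper_force: 58.0
```

>>> {"api": "run_rows", "payload": {"moves": [{"jaw":0.005, "dy":0.01}, {"jaw":0.005, "dy":0.01}, {"jaw":0.005, "dy":0.01}, {"jaw":0.005, "dy":0.008}, {"jaw":0.005}, {"jaw":0.005}]}}

```text
t: 17.85
tool_pos: [0.55, 0.1406, 0.1367]
orientation: [-2.349, -2.086, 0.001]
force: [0.4, -0.3, -1.6]
opening: 0.0094
gripper_force: 58.0
```

>>> {"api": "run_rows", "payload": {"moves": [{"jaw":0.005, "dy":0.003}, {"jaw":0.005, "dy":0.003}, {"jaw":0.005}, {"jaw":0.005}]}}

```text
t: 18.25
tool_pos: [0.5558, 0.1399, 0.1368]
orientation: [-2.349, -2.086, 0.0]
force: [-0.3, -0.4, -0.9]
opening: 0.0098
gripper_force: 58.0
```

>>> {"api": "run_rows", "payload": {"moves": [{"jaw":0.005, "dz":0.001}, {"jaw":0.005, "dz":0.001}, {"jaw":0.005}, {"jaw":0.005}]}}

```text
t: 18.65
tool_pos: [0.556, 0.1401, 0.1354]
orientation: [2.348, 2.087, 0.001]
force: [-3.4, -0.3, 4.1]
opening: 0.0097
gripper_force: 58.0
```

>>> {"api": "run_rows", "payload": {"moves": [{"jaw":0.005, "dz":0.001}, {"jaw":0.005}, {"jaw":0.005}]}}

```text
t: 18.95
tool_pos: [0.5561, 0.1401, 0.1347]
orientation: [2.348, 2.087, 0.001]
force: [-6.8, -0.2, 8.2]
opening: 0.0097
gripper_force: 58.1
```

>>> {"api": "run_rows", "payload": {"moves": [{"jaw":0.005, "dy":0.0015}, {"jaw":0.005}, {"jaw":0.005}]}}

```text
t: 19.25
tool_pos: [0.5572, 0.1401, 0.1347]
orientation: [-2.348, -2.087, -0.0]
force: [-8.5, 0.5, 9.3]
opening: 0.0096
gripper_force: 58.2
```

>>> {"api": "run_rows", "payload": {"moves": [{"jaw":0.005, "dz":-0.0017}, {"jaw":0.005}, {"jaw":0.005}]}}

```text
t: 19.55
tool_pos: [0.5573, 0.14, 0.1357]
orientation: [-2.348, -2.087, -0.0]
force: [-5.2, 1.5, 5.4]
opening: 0.0095
gripper_force: 58.0
```

>>> {"api": "run_rows", "payload": {"moves": [{"jaw":0.005, "dy":0.0015}, {"jaw":0.005}, {"jaw":0.005}]}}

```text
t: 19.85
tool_pos: [0.5573, 0.14, 0.1354]
orientation: [-2.346, -2.085, 0.004]
force: [-12.6, 1.5, 10.1]
opening: 0.0095
gripper_force: 58.1
```

>>> {"api": "run_rows", "payload": {"moves": [{"jaw":0.005, "dy":0.0015}, {"jaw":0.005}, {"jaw":0.005}]}}

```text
t: 20.15
tool_pos: [0.5574, 0.14, 0.1352]
orientation: [-2.344, -2.084, 0.007]
force: [-20.8, 1.4, 13.5]
opening: 0.0098
gripper_force: 58.2
```

>>> {"api": "run_rows", "payload": {"moves": [{"jaw":0.005, "dy":-0.005, "dz":-0.001}, {"jaw":0.005}, {"jaw":0.005}]}}

```text
t: 20.45
tool_pos: [0.5553, 0.1399, 0.1362]
orientation: [-2.348, -2.086, 0.0]
force: [-1.3, 0.6, 0.6]
opening: 0.0095
gripper_force: 58.0
```

>>> {"api": "run_rows", "payload": {"moves": [{"jaw":0.005, "dy":0.002}, {"jaw":0.005}, {"jaw":0.005}]}}

```text
t: 20.75
tool_pos: [0.5573, 0.1397, 0.1363]
orientation: [-2.348, -2.086, 0.001]
force: [-2.2, 1.0, 0.3]
opening: 0.0095
gripper_force: 58.0
```

>>> {"api": "run_rows", "payload": {"moves": [{"jaw":0.005, "dy":0.0015}, {"jaw":0.005}, {"jaw":0.005}]}}

```text
t: 21.05
tool_pos: [0.5574, 0.1397, 0.1361]
orientation: [-2.347, -2.085, 0.004]
force: [-10.5, 0.4, 5.1]
opening: 0.0098
gripper_force: 58.0
```

>>> {"api": "run_rows", "payload": {"moves": [{"jaw":0.005, "dy":-0.0012, "dz":0.0006}, {"jaw":0.005}, {"jaw":0.03}, {"jaw":0.03}, {"jaw":0.03}, {"jaw":0.03, "dz":-0.01}, {"jaw":0.03, "dz":-0.03}, {"jaw":0.03, "dz":-0.03}, {"jaw":0.03, "dz":-0.03}, {"jaw":0.03, "dy":-0.03}, {"jaw":0.03, "dy":-0.03}, {"jaw":0.03, "dy":-0.03}, {"jaw":0.03}, {"jaw":0.03}]}}

```text
t: 22.45
tool_pos: [0.4686, 0.1505, 0.237]
orientation: [2.347, 2.086, 0.003]
force: [-0.1, 0.2, 0.9]
opening: 0.0301
gripper_force: 0.0
```

>>> {"api": "run_rows", "payload": {"moves": [{"jaw":0.03, "twist":0.15}, {"jaw":0.03, "twist":0.15}, {"jaw":0.03, "twist":0.15}, {"jaw":0.03, "twist":0.15}, {"jaw":0.03, "twist":0.15}, {"jaw":0.03, "twist":0.15}, {"jaw":0.03, "twist":0.15}, {"jaw":0.03, "twist":0.15}, {"jaw":0.03, "twist":0.15}, {"jaw":0.03, "twist":0.15}, {"jaw":0.03, "twist":0.071}, {"jaw":0.03}, {"jaw":0.03}]}}

```text
t: 23.75
tool_pos: [0.469, 0.1502, 0.2362]
orientation: [-3.136, 0.182, -0.001]
force: [-0.0, -0.2, -1.0]
opening: 0.0299
gripper_force: 0.0
```

```bash
python3 - <<'E'
from seg import *
c=snap('wrist','w10');bar(c);print(robot.read_state()['tool_pos'],robot.read_state()['orientation'],[proj(c,[.5574,.1397,z]).round(0) for z in (.13,.135)])
snap('top','t10');snap('side','s10')
cv2.imwrite('pics/w10.png',c['image'][:,:,::-1])
E
```

```text
comp [ 220    0   87   30 2260] [262.6  15.3]
comp [ 335    0   87   31 2295] [378.8  15.8]
comp [ 68  47  38  79 708] [93.7 89.2]
comp [ 30  61  34  49 726] [42.8 83.6]
comp [ 266   78  110   19 1416] [319.7  88.4]
[0.46886675 0.15022837 0.23608508] [-3.13625506e+00  1.82548588e-01 -3.97432942e-04] [array([319.,  86.]), array([319.,  86.])]
```

```bash
python3 - <<'E'
from seg import *
from scipy.optimize import brentq
np.set_printoptions(precision=4,suppress=True)
c=ld('w10'); im=cv2.cvtColor(c['image'],cv2.COLOR_RGB2GRAY).astype(int)
for y in range(76,104):
    r=im[y]; d=np.where(r[255:390]<175)[0]+255
    print(y,(d.min(),d.max()) if len(d) else None, im[y,[275,290,350,366]])
for p in [((264.8,86.5),(376.5,87.5))]:
    f=lambda z:np.linalg.norm(onz(c,p[0],z)-onz(c,p[1],z))-.08
    z=brentq(f,.0,.25); l,r=onz(c,p[0],z),onz(c,p[1],z); d=l-r
    print(z,(l+r)/2,'yaw',np.arctan2(-d[0],d[1]))
E
```

```text
76 None [233 231 233 233]
77 None [208 210 230 230]
78 (np.int64(270), np.int64(344)) [154 157 181 180]
79 (np.int64(267), np.int64(374)) [121 124 133 133]
80 (np.int64(267), np.int64(375)) [133 138 138 141]
81 (np.int64(266), np.int64(375)) [153 152 156 158]
82 (np.int64(266), np.int64(375)) [156 155 161 164]
83 (np.int64(266), np.int64(376)) [156 152 157 162]
84 (np.int64(266), np.int64(376)) [150 151 158 154]
85 (np.int64(266), np.int64(375)) [147 150 151 150]
86 (np.int64(266), np.int64(375)) [143 142 145 146]
87 (np.int64(266), np.int64(375)) [142 141 141 139]
88 (np.int64(266), np.int64(375)) [130 133 136 132]
89 (np.int64(267), np.int64(375)) [117 124 122 122]
90 (np.int64(267), np.int64(375)) [107 105 108 110]
91 (np.int64(268), np.int64(374)) [87 86 87 89]
92 (np.int64(270), np.int64(372)) [57 63 56 62]
93 (np.int64(272), np.int64(369)) [82 51 49 80]
94 (np.int64(275), np.int64(366)) [157  46  61 173]
95 (np.int64(278), np.int64(363)) [222  84  62 222]
96 (np.int64(281), np.int64(360)) [235 167 118 232]
97 None [233 220 196 231]
98 None [234 232 230 231]
99 None [233 232 230 231]
100 None [232 232 229 231]
101 None [233 234 228 232]
102 None [232 232 228 232]
103 None [231 231 230 231]
0.13380292206110317 [0.5567 0.1387 0.1338] yaw -0.12521078694118107
```

```bash
python3 -c "
from plant import robot, ticket, read_camera
print(ticket.close_job())"
```

```text
the job is handed in; nothing more can be done
None
```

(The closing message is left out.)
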